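# Clamp a padlock in the bench bar clamp and hold it

## Task

Open the nearly shut bench clamp: press its release plunger right down to the stop until the sliding jaw has sprung all the way back, then stand the brass padlock upright on the clamp's bed between the open jaws, broad face to the tail stop and centred across it, and let go of it. Then squeeze the trigger towards the handle and let it out, as often as it takes, until the sprung pad bears on the padlock and pushes it against the tail stop; work the jaw only with the trigger, never crush with a hard squeeze, and leave the other things on the bench alone. Finish while holding: the trigger kept squeezed so that the pad stays pressed on the padlock, snug but gentle, the robot not touching the padlock.

Things in the scene. Friction and masses are not known exactly. Their poses are not given: they have to be found in the camera images.
- clamp: Bench bar clamp, caulking-gun kind: grey bed 330x66 mm, top 10 mm above the worktop; grey housing 158x32 mm, top at 70 mm; handle and trigger point straight up. Origin on the worktop under the bed; x along the bar from handle to tail stop, z up, all parts on y = 0. At x (mm): plunger -98, handle -30 to -14, housing -118 to 40, open pad face 85, stop face 129 to 137.
- release_top (a point): Centre of the top of the release plunger: dark mushroom head 23 mm across at the rear end of the housing, 96.5 mm above the worktop at rest. Pressed straight down 8 mm to its stop (about 2 N at first, 4 to 6 N on the way and at the stop).
- release (a joint): Travel of the release plunger in m: 0 at rest, 0.008 at its stop; springs up when let go. While it is held down the ratchet is out and the sliding jaw springs back, within about 0.5 s.
- handle_grip (a point): Middle of the fixed handle at the height to grip, 96 mm above the worktop, 26 mm above the housing. Black upright post, 8 mm to either side of this point along the clamp's x, 22 mm wide, top at 116 mm. Squeeze from above with the fingers along the clamp's x: one behind the handle, one in front of the trigger.
- trigger_front (a point): Foremost point of the trigger's bulge, where a finger pushes it: 50 mm ahead of handle_grip along the clamp's x at rest, same height. Handle and trigger measure 58 mm over their outsides at rest, 42 mm fully squeezed. Trigger 18 mm wide, top about 120 mm above the worktop; clear of the handle by 16 mm or more.
- trigger (a joint): Trigger angle in rad: 0 at rest (springs back), 0.54 fully squeezed towards the handle. Its spring takes 2 to 5 N at the bulge; the rest of the push goes to the bar, about newton for newton. A full stroke drives the bar some 13 mm; the ratchet catches every 5 mm, so stroke and return gain 10 mm (the first from fully open 8 to 9); what is short of the next tooth is lost on the return.
- jaw (a joint): Travel of the ratchet bar and sliding jaw in m: 0 fully open, grows towards the tail stop, at most 0.045. A light spring (about 4 N) draws it back as far as the ratchet lets it.
- pad_face (a point): Centre of the pad's front face, a black rubber-faced disc 26 mm across on the sliding jaw, its centre 28 mm above the worktop (18 mm above the bed).
- pad (a joint): How far the pad is pressed back into the sliding jaw against its spring, in m: 0 free, 0.006 squashed solid; 3 N per mm. A snug, gentle hold presses it in 2 to 5 mm; over 40 N is crushing.
- stop_face (a point): Foot of the tail stop's upright face, on the bed's top in the middle of its width. The stop is a grey block 56 mm wide and 34 mm high with a serrated steel face looking at the pad (towards -x of the clamp); axes as the clamp's. It is bolted fast at one of several widths: 44 to 52 mm from the fully open pad.
- padlock: Brass padlock standing upright, shackle up. Body 18 mm thick (its x) by 45 mm wide (its y) by 36 mm high; steel shackle above it, 7 mm thick (x), 36 mm across the outside of its two legs (y), straight legs from 36 to 56 mm, top at 70 mm. 0.16 kg. Origin: centre of its underside. In the clamp its x runs along the clamp's x (either way round).
- cylinder_1: Brass lock cylinder, 17 x 64 x 37 mm, a bystander.
- cylinder_2: Nickel lock cylinder, 17 x 64 x 37 mm, a bystander.
- screwdriver_red: Screwdriver with a red handle, 201 mm long, 26 mm thick, lying; a bystander.
There are look-alikes about, which are no part of the job. What is shaped like the padlock but black or purple is not meant.

How it is judged (in metres and radians):
On the way, in this order (a step that is already met when the one before it is completed fails the run):
1. the release plunger is held down at its stop and the sliding jaw has sprung fully open (value of joint release above 0.007 m and value of joint jaw below 0.003 m), for 0.1 s.
2. the padlock stands upright and square between the open jaws, let go (horizontal distance between padlock and stop_face below 0.034 m and x of padlock in the frame of stop_face between -0.033 and -0.007 m and y of padlock in the frame of stop_face between -0.01 and 0.01 m and z of padlock in the frame of stop_face between -0.004 and 0.004 m and angle between padlock's own z axis and vertical below 0.1 rad and angle between the x axis of padlock and the x axis of clamp, either way round below 0.2 rad and contact force between the fingers and padlock below 0.3 N and value of joint jaw below 0.003 m), for 0.2 s.
At the end, for the whole second after the job is handed in: The padlock stands against the tail stop within 3 mm, upright, square within 0.2 rad, within 10 mm of the middle, not touched by the robot; the pad presses it with 4 to 25 N; the fingers keep the trigger squeezed (over 0.05 rad and 1.5 N); the plunger is up (horizontal distance between padlock and stop_face below 0.034 m and x of padlock in the frame of stop_face between -0.033 and -0.007 m and y of padlock in the frame of stop_face between -0.01 and 0.01 m and z of padlock in the frame of stop_face between -0.004 and 0.004 m and angle between padlock's own z axis and vertical below 0.1 rad and angle between the x axis of padlock and the x axis of clamp, either way round below 0.2 rad and contact force between the fingers and padlock below 0.3 N and contact force between pad and padlock between 4 and 25 N and value of joint pad above 0.001 m and value of joint trigger above 0.05 rad and contact force between the fingers and trigger above 1.5 N and value of joint release below 0.002 m and velocity of joint jaw below 0.01 m/s and x of padlock in the frame of stop_face above -0.012 m); the arm keeps its last pose, push and grip.
It fails at once if the pad crushes the padlock (over 40 N) (contact force between pad and padlock above 40 N).
It fails at once if the robot pushes the sliding jaw or pad by hand (contact force between the arm and jaw above 3 N).
It fails at once if the robot pushes the sliding jaw or pad with its fingers (contact force between the fingers and jaw above 3 N).
It fails at once if another thing on the bench is shoved aside by more than 30 mm (distance of any of cylinder_1, cylinder_2, screwdriver_red from where it was at the start of the episode above 0.03 m).
It also fails if it takes over 64 s, if anything falls off the work surface, if the arm or the gripper's body presses on something with over 40 N, if the wrist force passes 120 N, or if a joint passes its speed limit or range.

## Robot

A 6-joint arm with a two-finger parallel gripper is mounted at the origin on a cart in front of the work surface, level with it; the furniture and walls round the work are solid. World frame = base frame: x ahead of the robot, y to its left, z up, the work surface at z = 0. Lengths are in mm, angles in rad, forces in N, time in s.
With the tool pointing down it reaches from about 350 to 975 mm from the base axis. Payload 7.1 kg.
Tool frame: the origin (TCP) lies on the front face of the gripper's body, between the roots of the fingers; the fingertips stand 80 mm ahead of it and the grasp point (between the pads) lies 61 mm ahead of it (ctrl.tcp_to_grasp is the distance from the TCP to the grasp point, in mm); z points along the fingers, y is the direction in which the jaws open and shut (so a half turn about z gives the same grasp; the last joint's range is limited). The gripper opens to 88 mm and grips with 3 to 60 N. Pads are 20 mm wide; open, the fingers measure 115 mm over their backs; the gripper's body (75 mm by 178 mm) begins 61 mm behind the grasp point.
Start: joints at [1.297, 0.423, 1.63, -0, 1.089, -0.019], TCP at [157.501, 604.813, 302.675] pointing down, gripper open.
Joint ranges: [-3, 3], [-0.9, 2.11], [0.09, 2.58], [-1.31, 4.45], [0.11, 2.69], [-2.54, 2.54]. Speed limits (rad/s): [2.39, 2.39, 3.01, 3.14, 3.14, 3.14].

## Interface

Orientations are given as a rotation vector (axis times angle).
In Python, from workcell import telemetry, get_image, ctrl gives the robot as it stands.
- The arm moves only by the tool send_rows, never from a script. Its argument "rows" is a list of rows, each a list of 5 numbers: the shift along the tool's x, y, z in m, then the turn about the tool's z in rad, then the opening, from -1 (shut) to 1 (fully open). A call has 1 to 5 rows; each row shifts and turns the commanded pose from where the row before left it, along the tool's axes as they then stand; what a row does not reach is not made up. A row lasts 1/10 s, in which the tool goes at most 50 mm and 8.59 degrees, less where a joint would pass 70% of its speed; a pose out of reach is approached as far as the arm can. A call with a gripper value outside its range is refused whole. The fingers move at their own pace and stop on an object; the grip force is fixed at half the most. Time passes only in rows, so rows that do not move let the fingers close. It gives the time, the measured TCP pose, the force and the opening at its end, in the units of the state.
- telemetry.get_obs(): the state, without advancing time (a new reading comes with each control period).
- get_image(name): name is "scene" or "side" or "wrist"; returns a dict with "color" (400x640x3 uint8, blue, green, red), "z_map" (400x640 float32, mm along the optical axis (not along the pixel's ray), 0 where there is no reading), "camera_matrix" (3x3 intrinsics, pixels), "k1" (the pictures are not rectified: a ray, as slopes to the right and down, at radius r is drawn at 1 + k1 r^2 times it, then the intrinsics apply), "rvec" (rotation vector, rad) and "tvec" (3), from world to camera coordinates, as OpenCV has them. Camera axes: x right, y down, z forward; pixel columns grow to the right and rows downward; lengths in mm; the calibration is good to about 2 mm. A picture is of the moment at which its call begins.
- ctrl.close_job(): hands the job in, once; it reports no verdict.
The state is a dict: "t": time; "qpos": joint angles; "qvel": joint speeds; "joint_torque": joint torques, N m; "ee_pos": TCP position; "orientation": TCP orientation; "ft_force": force on the tool from outside, world axes, zero at the start; "moment": the same for the moment, N m; "width": finger opening in mm.
Only numpy, scipy, OpenCV 4.12 (cv2) and the standard library are available. Lean on these libraries where they do the work, as an engineer would, in place of code of your own. Each camera call takes 0.05 s, during which the arm holds its last target.

## Working session

There is one attempt and no reset: what is moved stays moved. The work goes in short steps, Python scripts to look and compute and a tool call to move; the robot and the scene stay as the last step left them, time stands still between calls to the robot, and variables do not carry over. Pictures are saved under pics/ and viewed, and the job is handed in when it is done.

Besides the shell and the picture viewer there is one more tool, called after "Emit:" as a command line: name --pt "numbers of a row" for each row, then --argument value for the rest. send_rows: Moves the arm, as the interface text tells. Its arguments: {"type":"object","properties":{"rows":{"type":"array"}},"required":["rows"]}

```bash
ls; mkdir -p pics
cat > h.py <<'E'
import numpy as np,cv2
from workcell import telemetry,get_image,ctrl
def grab(n,f=None):
    im=get_image(n)
    if f: cv2.imwrite('pics/'+f,im['color'])
    np.savez(''+n+'.npz',**im)
    return im
def load(n): return np.load(''+n+'.npz')
def world(im,u,v,z=None,plane=None):
    K=im['camera_matrix'];k1=float(im['k1'])
    p=cv2.undistortPoints(np.array([[[u,v]]],float),K,np.array([k1,0,0,0.]))[0,0]
    R=cv2.Rodrigues(im['rvec'])[0];t=np.array(im['tvec']).ravel()
    d=np.array([p[0],p[1],1])
    if plane is not None:
        o=-R.T@t;r=R.T@d;return o+r*(plane-o[2])/r[2]
    if z is None: z=float(np.median(im['z_map'][int(v)-1:int(v)+2,int(u)-1:int(u)+2]))
    return R.T@(d*z-t)
def proj(im,P):
    return cv2.projectPoints(np.array(P,float).reshape(-1,3),im['rvec'],im['tvec'],im['camera_matrix'],np.array([float(im['k1']),0,0,0]))[0].reshape(-1,2)
E
python3 - <<'E'
from h import *
o=telemetry.get_obs();print(o['ee_pos'],o['orientation'],o['ft_force'],o['width'],o['t'])
for n in('scene','side','wrist'):
    im=grab(n,n+'0.png');print(n,-cv2.Rodrigues(im['rvec'])[0].T@np.array(im['tvec']).ravel())
E
```

```text
pics
[157.37734443 604.42405165 301.91639526] [-3.99086373e-01 -3.11594195e+00  2.35589744e-03] [0.36643433 0.30793513 0.84512676] 87.95340298413846 0.0
scene [-457.83365454 -486.22491712  766.28375801]
side [521.38263068 997.53227338 796.18732819]
wrist [ 76.31747592 624.89035511 383.89738031]
```

View pics/scene0.png

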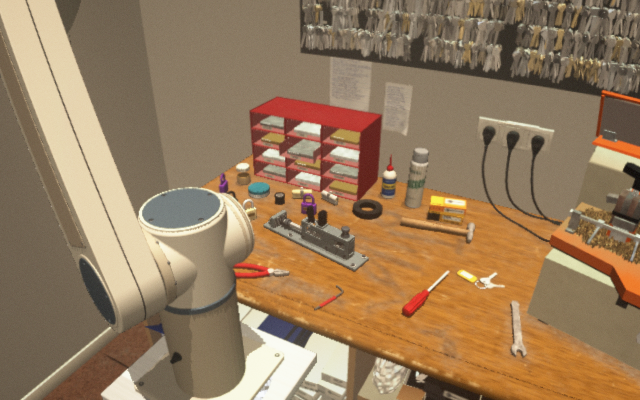

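View pics/side0.png

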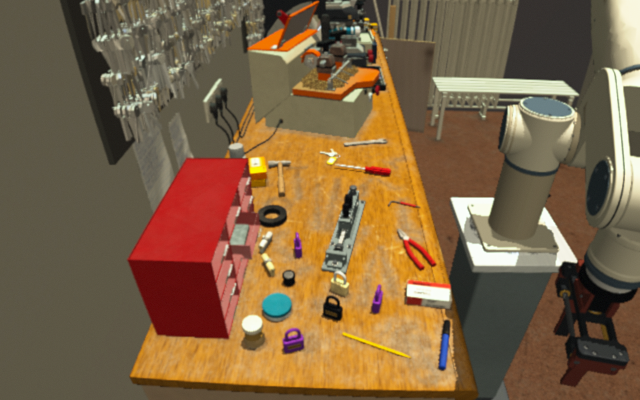

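View pics/wrist0.png

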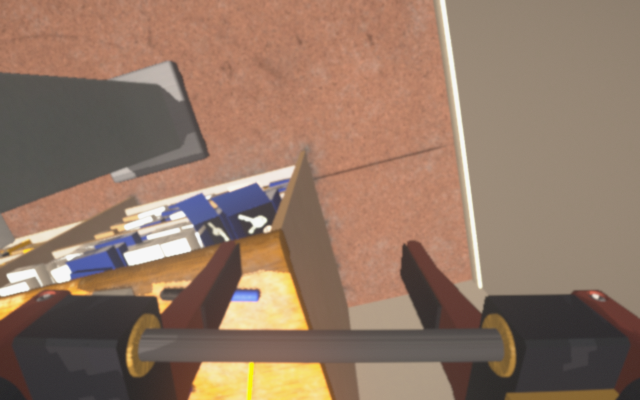

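Run:
```python
from h import *
c=load('side')['color'][170:330,250:410]
cv2.imwrite('pics/side0c.png',cv2.resize(c,(800,800),interpolation=cv2.INTER_CUBIC)[:600] if 0 else cv2.resize(c,(600,600),interpolation=cv2.INTER_CUBIC))
c=load('scene')['color'][170:280,210:380]
cv2.imwrite('pics/scene0c.png',cv2.resize(c,None,fx=4.5,fy=4.5,interpolation=cv2.INTER_CUBIC))
```

```text
(no output)
```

View pics/side0c.png

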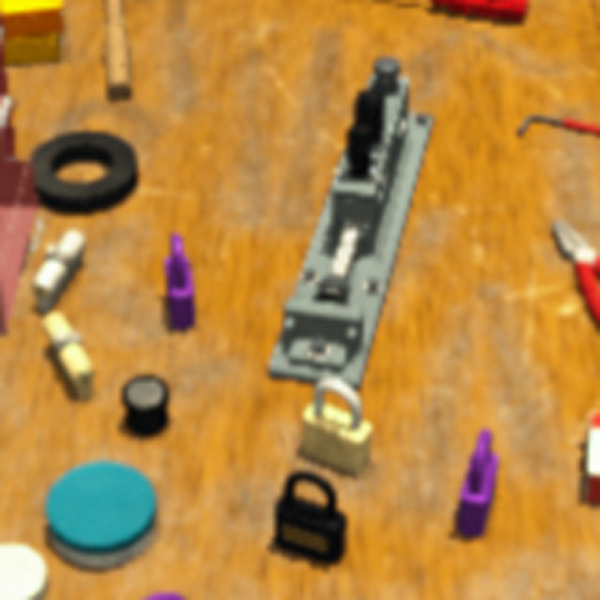

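View pics/scene0c.png

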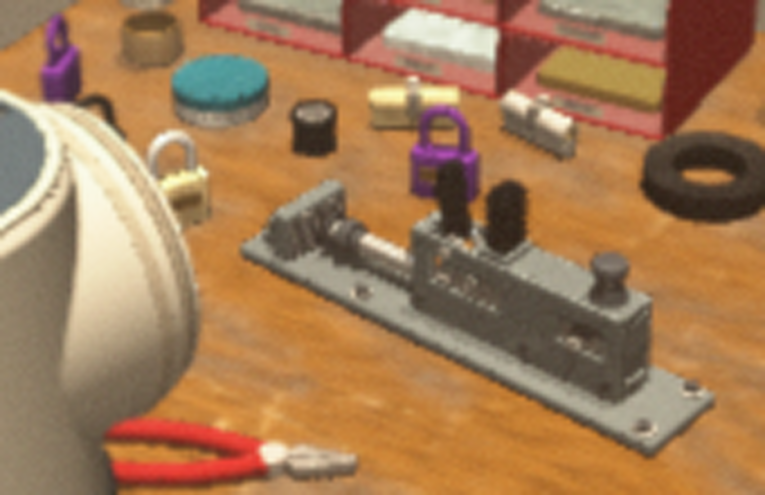

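Run:
```python
from h import *
s=load('side');c=load('scene')
S=lambda x,y,z:world(s,250+x/3.75,170+y/3.75,plane=z).round(1)
C=lambda x,y,z:world(c,210+x/4.5,170+y/4.5,plane=z).round(1)
for l,p in dict(bedNL=(270,375,10),bedNR=(362,382,10),bedFR=(432,118,10),plung=(386,65,96),lockBL=(303,452,0),lockBR=(360,472,0),shackTop=(338,378,70),blackBL=(275,545,0),p2=(458,528,0)).items(): print('side',l,S(*p))
for l,p in dict(bedFar=(243,252,10),bedNear=(652,450,10),bedR=(713,402,10),plung=(608,263,96),lockB=(190,222,0),lockR=(210,213,0),shTop=(172,135,70)).items(): print('scene',l,C(*p))
```

```text
side bedNL [558.  204.4  10. ]
side bedNR [494.3 209.2  10. ]
side bedFR [ 432.8 -105.6   10. ]
side plung [475.6 -56.   96. ]
side lockBL [533.6 266.    0. ]
side lockBR [495.8 282.4   0. ]
side shackTop [511.7 266.2  70. ]
side blackBL [549.4 345.2   0. ]
side p2 [433.9 327.7   0. ]
scene bedFar [491.5 195.6  10. ]
scene bedNear [ 428.7 -121.1   10. ]
scene bedR [ 486.1 -134.2   10. ]
scene plung [471.2 -70.9  96. ]
scene lockB [518.  256.3   0. ]
scene lockR [533.7 250.9   0. ]
scene shTop [510.8 259.6  70. ]
```

Emit:
send_rows --pt "-0.0296 -0.027 0 0 1" --pt "-0.0296 -0.027 0 0 1" --pt "-0.0296 -0.027 0 0 1" --pt "-0.0296 -0.027 0 0 1" --pt "-0.0296 -0.027 0 0 1"

```text
t: 0.65
ee_pos: [267.2, 435.4, 302.5]
orientation: [-0.399, -3.116, 0.0]
ft_force: [0.6, -0.4, 0.9]
width: 88.1
```

Emit:
send_rows --pt "-0.0296 -0.027 0 0 1" --pt "-0.0296 -0.027 0 0 1" --pt "-0.0296 -0.027 0 0 1" --pt "-0.0296 -0.027 0 0 1" --pt "-0.0296 -0.027 0 0 1"

```text
t: 1.15
ee_pos: [376.4, 267.4, 302.7]
orientation: [0.399, 3.116, 0.0]
ft_force: [0.3, -0.2, -0.3]
width: 87.8
```

Emit:
send_rows --pt "-0.0296 -0.027 0 0 1" --pt "-0.0296 -0.027 0 0 1" --pt "-0.0296 -0.027 0 0 1" --pt "-0.0296 -0.027 0 0 1" --pt "-0.0296 -0.027 0 -0.058 1"

```text
t: 1.65
ee_pos: [485.7, 99.4, 302.7]
orientation: [-0.308, -3.126, -0.0]
ft_force: [1.0, 0.9, 0.6]
width: 88.1
```

Run:
```python
from h import *
o=telemetry.get_obs();print(o['ee_pos'],o['orientation'],o['ft_force'],o['t'])
grab('wrist','wrist1.png');grab('scene');grab('side')
```

```text
[485.6877493   99.39045341 302.65010201] [-3.07785331e-01 -3.12642044e+00 -6.80868851e-05] [0.98544595 0.8871324  0.61875523] 1.65
```

View pics/wrist1.png

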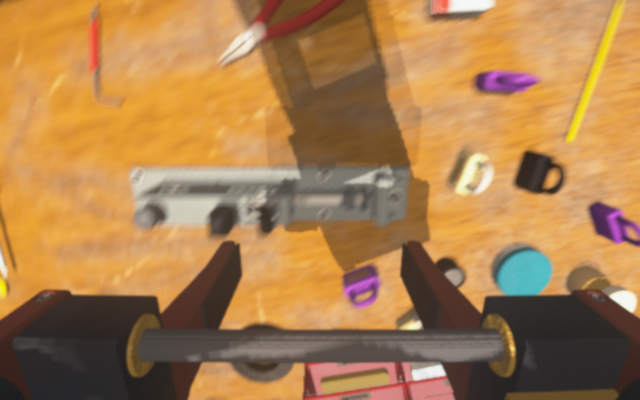

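Run:
```python
from h import *
w=load('wrist')
c=w['color'][155:245,120:420]
cv2.imwrite('pics/w1a.png',cv2.resize(c,(800,240),interpolation=cv2.INTER_CUBIC))
c=w['color'][140:215,430:580]
cv2.imwrite('pics/w1b.png',cv2.resize(c,(800,400),interpolation=cv2.INTER_CUBIC))
```

```text
(no output)
```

View pics/w1a.png

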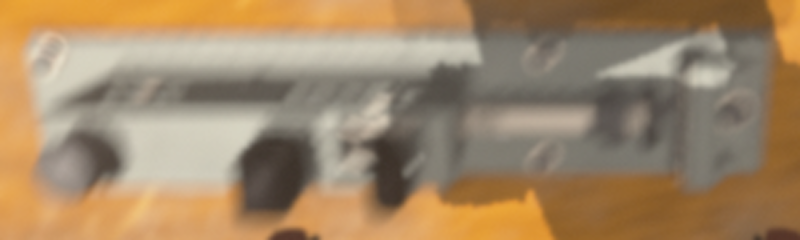

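View pics/w1b.png

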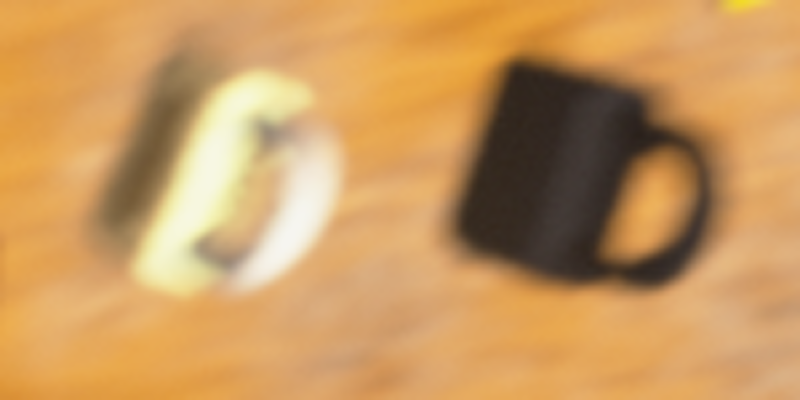

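```bash
cat > fit.py <<'E'
from h import *
from scipy.optimize import least_squares
s=load('side');c=load('scene');w=load('wrist')
S=lambda x,y:(250+x/3.75,170+y/3.75)
C=lambda x,y:(210+x/4.5,170+y/4.5)
W=lambda x,y:(120+x/2.667,155+y/2.667)
# b = bed rear x
obs=[(s,S(270,375),('b',330,33-66,10)),(s,S(362,382),('b',330,33,10)),(s,S(432,118),('b',0,33,10)),(s,S(386,65),('a',-98,0,96.5)),
(c,C(243,252),('b',330,33,10)),(c,C(652,450),('b',0,33,10)),(c,C(713,402),('b',0,-33,10)),(c,C(608,263),('a',-98,0,96.5)),
(w,W(28,32),('b',0,33,10)),(w,W(775,30),('b',330,33,10)),(w,W(768,170),('b',330,-33,10)),(w,W(76,165),('a',-98,0,96.5))]
def T(p,X):
    th=p[2];return np.array([p[0]+np.cos(th)*X[0]-np.sin(th)*X[1],p[1]+np.sin(th)*X[0]+np.cos(th)*X[1],X[2]])
def res(p):
    r=[]
    for im,uv,(k,x,y,z) in obs:
        r+=list(proj(im,T(p,(x+(p[3] if k=='b' else 0),y,z)))[0]-uv)
    return np.array(r)
if __name__=='__main__':
    f=least_squares(res,[492,38,1.373,-150],loss='soft_l1')
    print(f.x.round(4),np.rad2deg(f.x[2]));print(res(f.x).reshape(-1,2).round(1))
E
python3 fit.py
```

```text
[ 495.4906   31.2948    1.3742 -159.5715] 78.73654462975685
[[-1.  -3.4]
 [-0.8 -1.2]
 [ 0.1 -2.4]
 [-0.3 -1.8]
 [-1.7 -1.6]
 [-0.3 -1. ]
 [ 0.7 -2.4]
 [-1.3 -1.8]
 [-1.7 -1.7]
 [ 2.  -1.1]
 [-0.  -0. ]
 [-0.2  0.8]]
```

Emit:
send_rows --pt "-0.0046 -0.0326 0.012 0 -1" --pt "-0.0046 -0.0326 0.012 0 -1" --pt "-0.0046 -0.0326 0.012 0 -1" --pt "-0.0046 -0.0326 0.012 0 -1" --pt "-0.0046 -0.0326 0.012 0 -1"

```text
t: 2.3
ee_pos: [475.2, -63.4, 242.2]
orientation: [-0.307, -3.126, -0.0]
ft_force: [0.5, -0.2, 0.0]
width: 51.4
```

Emit:
send_rows --pt "0 0 0 0 -1" --pt "0 0 0 0 -1" --pt "0 0 0 0 -1" --pt "0 0 0 0 -1" --pt "0 0 0 0 -1"

```text
t: 2.8
ee_pos: [476.0, -62.5, 243.1]
orientation: [0.306, 3.126, 0.0]
ft_force: [0.2, 0.1, -0.3]
width: 11.3
```

Run:
```python
from h import *
grab('wrist','wrist2.png');grab('scene','scene2.png');s=grab('side')
c=s['color'][130:290,250:410]
cv2.imwrite('pics/side2c.png',cv2.resize(c,(600,600),interpolation=cv2.INTER_CUBIC))
```

```text
(no output)
```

View pics/wrist2.png

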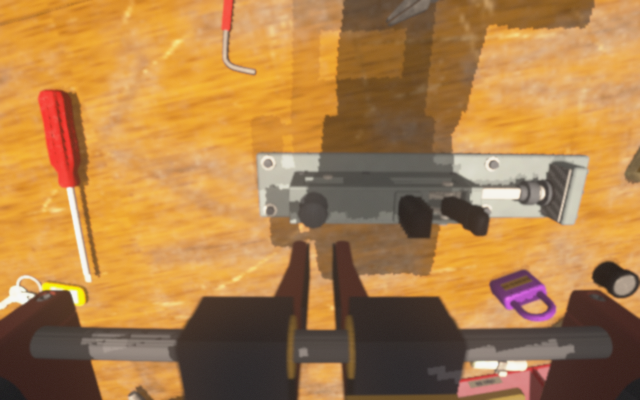

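View pics/side2c.png

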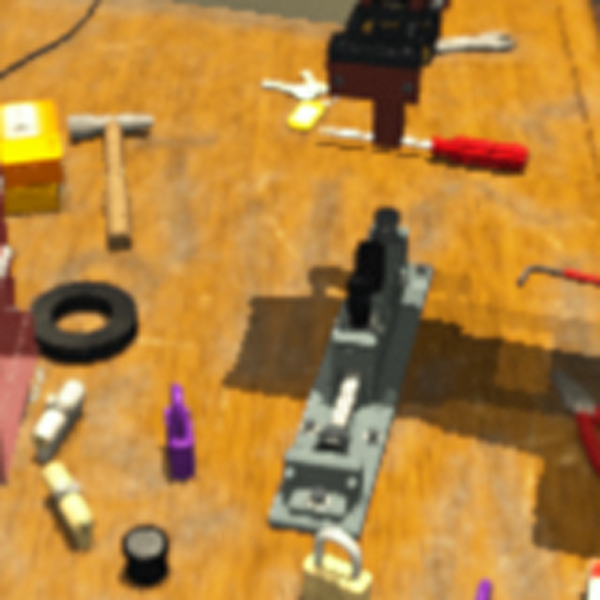

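View pics/scene2.png

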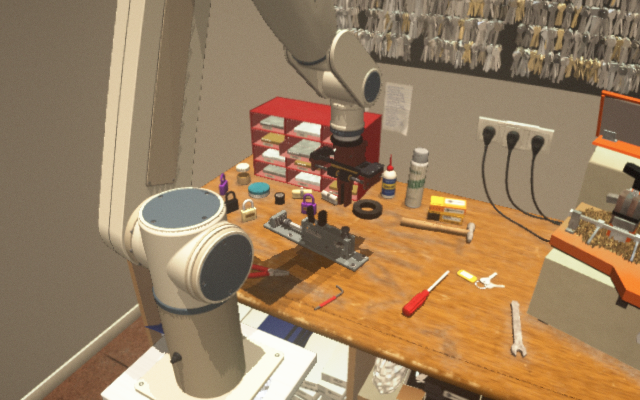

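```bash
cat > fit2.py <<'E'
import fit
from fit import *
fit.obs[:]=[(w,(258,155),('b',0,33,10)),(w,(259,216),('b',0,-33,10)),(w,(588.5,155.5),('b',330,33,10)),(w,(577,224),('b',330,-33,10)),(w,(313,209),('a',-98,0,96.5))]
f=least_squares(res,[492,38,1.373,-150]);p=f.x
print(p.round(3),res(p).reshape(-1,2).round(1))
print('plunger',world(w,313,209,plane=96.5),T(p,(-98,0,96)),'zmap',world(w,313,209))
for q in [(568,190),(576,160),(563,220)]: print(q,w['z_map'][q[1],q[0]],world(w,*q))
E
python3 fit2.py
python3 - <<'E'
from h import *
w=load('wrist')
cv2.imwrite('pics/w2a.png',cv2.resize(w['color'][140:245,250:600],(800,240),interpolation=cv2.INTER_CUBIC))
o=telemetry.get_obs();print(o['ee_pos'],o['width'],o['t'])
E
```

```text
[ 493.75    27.427    1.358 -154.569] [[-1.8 -4.6]
 [-0.2 -0.7]
 [ 3.5  2.3]
 [-1.3 -3.6]
 [-0.1  5.5]]
plunger [468.88352369 -67.43902938  96.5       ] [473.03283485 -68.35841815  96.        ] zmap [468.99144421 -67.46836063  96.17218347]
(568, 190) 294.6408 [514.44334504 159.82773876  41.00018675]
(576, 160) 316.0787 [497.77409216 189.71680229   9.83563923]
(563, 220) 300.67496 [542.37905287 154.4793468   43.20883178]
[475.86608483 -62.90941786 242.86938156] 1.3659450840080705 2.95
```

View pics/w2a.png

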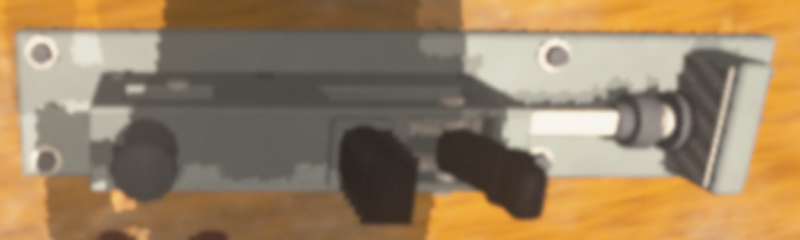

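```bash
cat > cloud.py <<'E'
from h import *
def cloud(im):
    z=im['z_map'];v,u=np.mgrid[0:400,0:640]
    p=cv2.undistortPoints(np.stack([u,v],-1).reshape(-1,1,2).astype(float),im['camera_matrix'],np.array([float(im['k1']),0,0,0])).reshape(-1,2)
    d=np.c_[p,np.ones(len(p))]*z.reshape(-1,1)
    R=cv2.Rodrigues(im['rvec'])[0]
    X=(d-np.array(im['tvec']).ravel())@R
    X[z.ravel()==0]=np.nan
    return X.reshape(400,640,3)
E
python3 - <<'E'
from cloud import *
w=load('wrist');X=cloud(w);Z=X[...,2]
roi=np.zeros((400,640),bool);roi[145:240,250:600]=1
for lo,hi in((67,73),(7,13),(40,47),(93,99),(112,122)):
    m=roi&(Z>lo)&(Z<hi)
    P=X[m][:,:2].astype(np.float32)
    if lo==7: P=P[P[:,0]>0]
    print(lo,m.sum(),P.mean(0),np.median(Z[m]),cv2.minAreaRect(P))
print(np.nanmedian(Z[230:330,100:200]),np.nanmedian(Z[20:80,400:600]))
E
```

```text
67 4202 [480.51587 -22.11313] 69.66502722733955 ((484.744873046875, -10.847877502441406), (158.0642852783203, 35.649627685546875), 77.69786834716797)
7 8948 [480.59528  26.80973] 9.766990252086938 ((495.2997131347656, 36.566650390625), (329.4911193847656, 66.28314971923828), 78.64092254638672)
40 1227 [510.77924 131.36893] 43.39207417529762 ((497.59857177734375, 41.66082763671875), (265.45880126953125, 55.26361083984375), 79.34798431396484)
93 796 [478.115   -40.54538] 95.36554604427893 ((485.63519287109375, -12.483413696289062), (135.47158813476562, 22.523107528686523), 79.12736511230469)
112 784 [491.37085   19.900555] 114.41176146164268 ((491.9715881347656, 24.89199447631836), (54.32291793823242, 19.815765380859375), 80.16582489013672)
-0.3384360310931153 -0.016060074982542628
```

Run:
```python
from cloud import *
w=load('wrist');X=cloud(w);Z=X[...,2]
m=np.zeros((400,640),bool);m[185:235,290:340]=1
m&=(Z>90)
P=X[m][:,:2].astype(np.float32);print(len(P),P.mean(0),cv2.minEnclosingCircle(P),np.percentile(Z[m],[5,50,95]))
m&=(Z>95.2);P=X[m][:,:2].astype(np.float32);print(len(P),P.mean(0),cv2.minEnclosingCircle(P))
# plain hot: stop front edge: points z>38 x far
th=np.deg2rad(78.64);O=np.array([493.1,27.3]);a=np.array([np.cos(th),np.sin(th)]);n=np.array([-a[1],a[0]])
L=np.stack([(X[...,:2]-O)@a,(X[...,:2]-O)@n,Z],-1)
m=(L[...,0]>110)&(L[...,0]<170)&(abs(L[...,1])<40)&(Z>38)
print('stop',m.sum(),np.percentile(L[m],[1,5,50,95,99],axis=0).round(1))
for y in(-20,-10,0,10,20):
    k=m&(abs(L[...,1]-y)<3)&(Z>42);print(y,np.percentile(L[k][:,0],[0,5,50,95,100]).round(1))
m=(abs(L[...,1])<14)&(L[...,0]>80)&(L[...,0]<125)&(Z>25)&(Z<50);print('jaw',m.sum(),np.percentile(L[m],[1,5,50,95,99],axis=0).round(1))
```

```text
641 [472.8873  -68.79866] ((473.74285888671875, -68.8978500366211), 11.022897720336914) [91.70902522 94.89580537 96.53188392]
261 [473.8846  -69.08459] ((474.0609436035156, -68.84686279296875), 9.040071487426758)
stop 1190 [[117.  -26.9  38.2]
 [119.6 -24.1  38.6]
 [136.4   0.4  43.1]
 [145.1  24.7  44.8]
 [146.4  26.9  45.3]]
-20 [133.5 134.  139.4 145.7 146.7]
-10 [132.7 134.1 139.4 145.6 146.5]
0 [133.2 134.  139.4 145.6 147.4]
10 [132.7 133.4 138.4 144.9 145.6]
20 [132.9 133.8 139.3 145.1 146.4]
jaw 973 [[ 80.7 -11.6  25.7]
 [ 84.3  -9.6  27.5]
 [104.1   1.2  34.5]
 [120.8   9.9  40.1]
 [122.3  11.2  41. ]]
```

Emit:
send_rows --pt "0.0008 -0.0063 0.012 0 -1" --pt "0 0 0.012 0 -1" --pt "0 0 0.012 0 -1" --pt "0 0 0.012 0 -1" --pt "0 0 0.012 0 -1"

```text
t: 3.45
ee_pos: [473.5, -69.4, 181.2]
orientation: [-0.309, -3.125, -0.0]
ft_force: [-0.2, 0.1, 0.7]
width: 0.5
```

Emit:
send_rows --pt "0 0 0.004 0 -1" --pt "0 0 0.004 0 -1" --pt "0 0 0.002 0 -1" --pt "0 0 0 0 -1"

```text
t: 3.85
ee_pos: [473.8, -69.4, 172.8]
orientation: [0.309, 3.126, -0.0]
ft_force: [-1.3, 0.2, 3.5]
width: 0.7
```

Contact near 4 mm in; continue to the stop slowly.

Emit:
send_rows --pt "0 0 0.002 0 -1" --pt "0 0 0.001 0 -1" --pt "0 0 0 0 -1"

```text
t: 4.15
ee_pos: [473.9, -69.4, 169.8]
orientation: [0.309, 3.126, -0.0]
ft_force: [-1.9, 0.1, 4.8]
width: 0.5
```

Emit:
send_rows --pt "0 0 0.001 0 -1" --pt "0 0 0 0 -1"

```text
t: 4.35
ee_pos: [473.9, -69.4, 168.9]
orientation: [0.309, 3.126, -0.0]
ft_force: [-1.2, 0.1, 6.1]
width: 0.5
```

Emit:
send_rows --pt "0 0 0.001 0 -1" --pt "0 0 0 0 -1"

```text
t: 4.55
ee_pos: [474.1, -69.4, 168.4]
orientation: [0.309, 3.126, -0.0]
ft_force: [-2.6, 0.7, 10.9]
width: 0.6
```

Emit:
send_rows --pt "0 0 0.0005 0 -1" --pt "0 0 0 0 -1" --pt "0 0 0 0 -1" --pt "0 0 0 0 -1" --pt "0 0 0 0 -1"

```text
t: 5.05
ee_pos: [474.1, -69.4, 168.2]
orientation: [0.309, 3.125, -0.0]
ft_force: [-5.1, 1.0, 15.1]
width: 0.6
```

Run:
```python
from h import *
s=grab('side');c=s['color'][170:290,290:410]
w=grab('wrist','wrist3.png')
cv2.imwrite('pics/side3c.png',cv2.resize(c,(600,600),interpolation=cv2.INTER_CUBIC))
```

```text
(no output)
```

View pics/side3c.png

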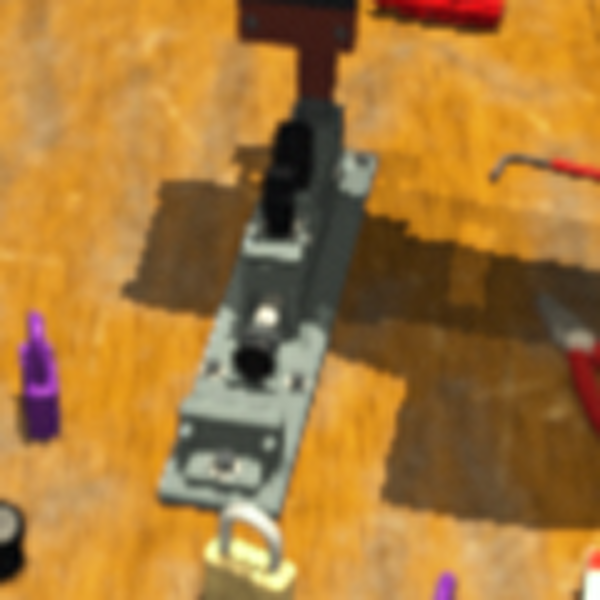

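View pics/wrist3.png

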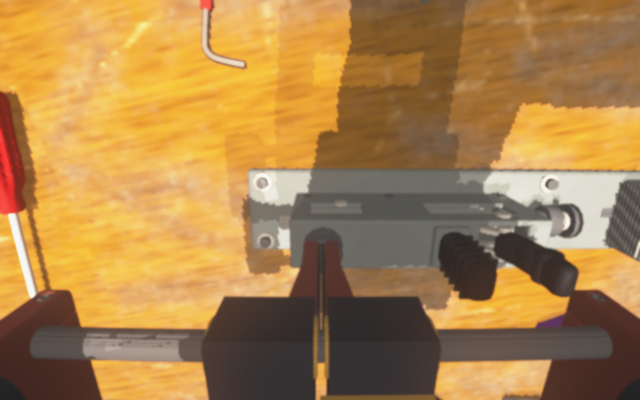

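```bash
cat >> cloud.py <<'E'
th=np.deg2rad(78.64);O=np.array([493.1,27.3]);a=np.array([np.cos(th),np.sin(th)]);n=np.array([-a[1],a[0]])
def local(X): return np.stack([(X[...,:2]-O)@a,(X[...,:2]-O)@n,X[...,2]],-1)
E
python3 - <<'E'
from cloud import *
L=local(cloud(load('wrist')));Z=L[...,2]
m=(abs(L[...,1])<14)&(L[...,0]>50)&(L[...,0]<125)&(Z>25)&(Z<50);print('jaw',m.sum(),np.percentile(L[m],[1,5,50,95,99],axis=0).round(1))
m=(abs(L[...,1])<28)&(L[...,0]>100)&(L[...,0]<165)&(Z>12)&(Z<50);print('stop',m.sum(),np.percentile(L[m],[1,5,50,95,99],axis=0).round(1))
E
```

```text
jaw 1100 [[ 58.2 -12.5  25.9]
 [ 61.7  -9.7  28. ]
 [ 78.    3.9  35.9]
 [ 83.3  10.9  40.3]
 [ 84.4  11.8  41.1]]
stop 1979 [[130.8 -27.4  12.3]
 [131.3 -25.   13.4]
 [132.4  -4.1  24.1]
 [134.1  24.1  38.1]
 [135.9  27.2  40.7]]
```

Emit:
send_rows --pt "0 0 -0.015 0 -1" --pt "0 0 -0.03 0 -1" --pt "0 0.005 -0.03 0 0.3" --pt "0.002 0.03 -0.03 0 1" --pt "0.002 0.04 -0.02 0 1"

```text
t: 5.65
ee_pos: [485.2, 4.8, 294.2]
orientation: [0.313, 3.123, 0.0]
ft_force: [1.0, -0.4, 0.3]
width: 21.0
```

Emit:
send_rows --pt "0.003 0.045 0 0 1" --pt "0.003 0.045 0 0 1" --pt "0.003 0.045 0 0 1" --pt "0.003 0.045 0 0 1" --pt "0.003 0.045 0 0 1"

```text
t: 6.15
ee_pos: [513.8, 230.5, 292.1]
orientation: [0.308, 3.126, 0.0]
ft_force: [1.3, -0.4, 0.3]
width: 61.3
```

Emit:
send_rows --pt "0 0 0 0 1" --pt "0 0 0 0 1"

```text
t: 6.35
ee_pos: [513.5, 229.3, 291.7]
orientation: [-0.305, -3.126, 0.001]
ft_force: [0.3, -0.8, -0.5]
width: 77.1
```

Run:
```python
from h import *
o=telemetry.get_obs();print(o['ee_pos'],o['orientation'],o['qpos'],o['t'])
w=grab('wrist','wrist4.png')
cv2.imwrite('pics/w4a.png',cv2.resize(w['color'][100:260,230:430],None,fx=3.75,fy=3.75,interpolation=cv2.INTER_CUBIC))
```

```text
[513.49245263 229.30028279 291.67487735] [-3.04994997e-01 -3.12640148e+00  7.96541939e-04] [ 3.98933528e-01  3.45458506e-01  1.77907609e+00 -3.28641684e-04
  1.01760684e+00 -9.77196191e-01] 6.35
```

View pics/wrist4.png

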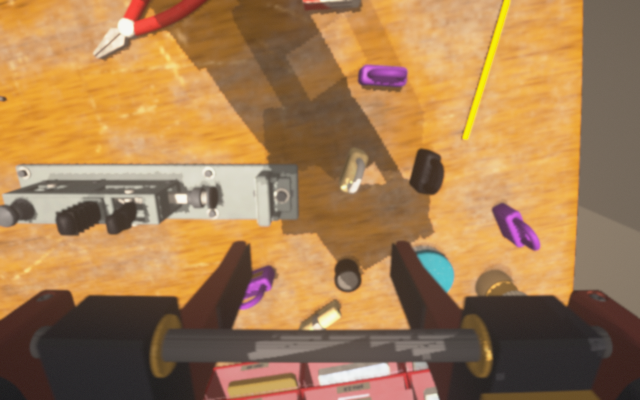

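```bash
cat > lock.py <<'E'
from cloud import *
def lock(im,u0,u1,v0,v1):
    X=cloud(im);Z=X[...,2];roi=np.zeros(Z.shape,bool);roi[v0:v1,u0:u1]=1
    for lo,hi in((8,80),(28,42),(50,80)):
        m=roi&(Z>lo)&(Z<hi);P=X[m][:,:2].astype(np.float32)
        r=cv2.minAreaRect(P);print(lo,hi,len(P),P.mean(0).round(1),np.array(r[0]).round(1),np.array(r[1]).round(1),round(r[2],1))
E
python3 - <<'E'
from lock import *
lock(load('wrist'),330,382,135,205)
E
```

```text
8 80 850 [507.1 263.4] [511.3 264. ] [18.3 44.1] 59.5
28 42 445 [507.1 263. ] [511.5 264.3] [17.9 43.9] 60.5
50 80 265 [509.  265.3] [510.7 265. ] [ 7.5 34. ] 60.6
```

View pics/w4a.png

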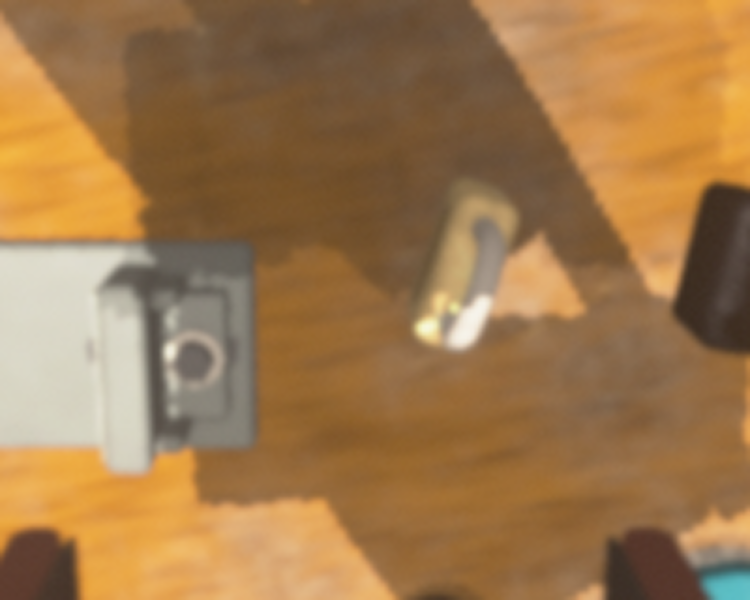

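Emit:
send_rows --pt "0.0044 0.017 0 0 1" --pt "0.0044 0.017 0 0 1" --pt "0 0 0.005 0.146 1" --pt "0 0 0.005 0.146 1" --pt "0 0 0.005 0.146 1"

```text
t: 6.9
ee_pos: [511.8, 264.2, 277.2]
orientation: [0.99, 2.981, 0.001]
ft_force: [-0.2, -0.5, -0.2]
width: 87.7
```

Emit:
send_rows --pt "0 0 0.01 0.146 1" --pt "0 0 0.01 0.146 1" --pt "0 0 0.01 0.146 1" --pt "0 0 0.01 0.146 1" --pt "0 0 0.01 0.146 1"

```text
t: 7.4
ee_pos: [511.9, 264.1, 226.9]
orientation: [1.989, 2.431, 0.001]
ft_force: [0.8, 0.0, -0.1]
width: 87.8
```

Emit:
send_rows --pt "0 0 0.01 0.146 1" --pt "0 0 0.01 0.146 1" --pt "0 0 0.01 0.146 1" --pt "0 0 0.01 0.146 1" --pt "0 0 0.01 0.142 1"

```text
t: 7.9
ee_pos: [511.9, 264.1, 176.9]
orientation: [-2.723, -1.567, -0.001]
ft_force: [0.2, 0.3, -0.2]
width: 87.9
```

Emit:
send_rows --pt "0 0 0 0 1"

```text
t: 8.0
ee_pos: [511.2, 263.7, 176.1]
orientation: [-2.719, -1.573, 0.003]
ft_force: [0.1, -0.4, 0.0]
width: 88.1
```

Run:
```python
from h import *
o=telemetry.get_obs();r=o['orientation'];R=cv2.Rodrigues(np.array(r))[0];print(o['ee_pos'],R.round(4),np.rad2deg(np.arctan2(R[1,1],R[0,1])),o['qpos'],o['t'])
w=grab('wrist','wrist5.png')
```

```text
[511.24577498 263.71664815 176.05724211] [[ 4.984e-01  8.670e-01 -1.900e-03]
 [ 8.670e-01 -4.984e-01 -8.000e-04]
 [-1.600e-03 -1.200e-03 -1.000e+00]] -29.89364879539232 [4.55497861e-01 5.25260706e-01 1.81790364e+00 1.62629504e-04
 8.00435173e-01 9.77126112e-01] 8.0
```

View pics/wrist5.png

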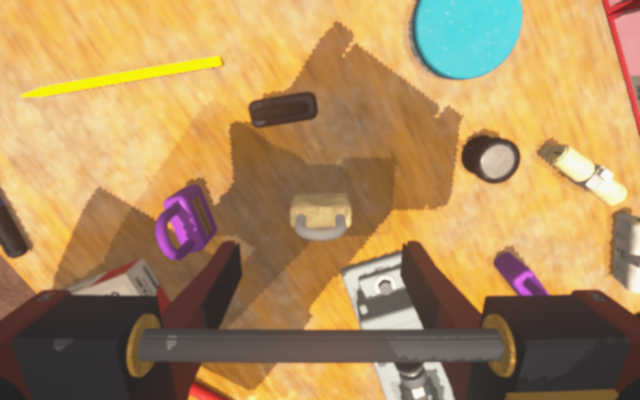

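Run:
```python
from lock import *
lock(load('wrist'),280,360,185,247)
```

```text
8 80 2427 [513.7 268. ] [512.3 265.6] [17.5 45.1] 59.9
28 42 1264 [513.3 267.4] [512.3 265.6] [17.3 45.1] 59.9
50 80 639 [512.6 266.1] [512.2 265. ] [ 7.6 35. ] 60.3
```

Emit:
send_rows --pt "0.0015 0 0.022 0 1" --pt "0 0 0.022 0 1" --pt "0 0 0.022 0 1" --pt "0 0 0.018 0 1" --pt "0 0 0.004 0 1"

```text
t: 8.55
ee_pos: [512.0, 264.8, 88.0]
orientation: [-2.715, -1.58, 0.003]
ft_force: [0.1, -0.0, 0.6]
width: 87.8
```

Emit:
send_rows --pt "0 0 0 0 0.3" --pt "0 0 0 0 0" --pt "0 0 0 0 -0.3" --pt "0 0 0 0 -0.3" --pt "0 0 0 0 -0.3"

```text
t: 9.05
ee_pos: [512.8, 265.0, 89.8]
orientation: [2.718, 1.576, 0.002]
ft_force: [1.0, -0.3, -0.4]
width: 51.5
```

Emit:
send_rows --pt "0 0 0 0 -0.3" --pt "0 0 0 0 -0.3" --pt "0 0 0 0 -0.3"

```text
t: 9.35
ee_pos: [512.7, 265.0, 89.6]
orientation: [2.718, 1.576, 0.001]
ft_force: [-1.5, -0.2, 5.3]
width: 45.0
```

Emit:
send_rows --pt "0 0 -0.008 0 -0.3" --pt "0 0 -0.015 0 -0.3" --pt "0 0 -0.02 0 -0.3" --pt "0 0 -0.02 0 -0.3" --pt "0 0 -0.007 0 -0.3"

```text
t: 9.85
ee_pos: [513.5, 265.3, 161.8]
orientation: [2.718, 1.576, 0.006]
ft_force: [-0.0, -0.5, -1.8]
width: 44.9
```

Emit:
send_rows --pt "-0.0176 0.0107 0 0 -0.3" --pt "-0.0263 0.016 0 0 -0.3" --pt "-0.0263 0.016 0 0 -0.3" --pt "-0.0263 0.016 0 0 -0.3" --pt "-0.0086 0.0054 0 0 -0.3"

```text
t: 10.35
ee_pos: [515.5, 139.6, 159.2]
orientation: [-2.719, -1.573, 0.002]
ft_force: [0.9, 0.8, -2.5]
width: 45.1
```

Emit:
send_rows --pt "0 0 0 -0.107 -0.3" --pt "0 0 0 -0.107 -0.3" --pt "0 0 0 -0.107 -0.3" --pt "0 0 0 0 -0.3" --pt "0 0 0 0 -0.3"

```text
t: 10.85
ee_pos: [516.0, 142.2, 159.2]
orientation: [-2.434, -1.987, -0.0]
ft_force: [-0.3, -0.6, -2.5]
width: 44.9
```

Run:
```python
from lock import *
o=telemetry.get_obs();r=o['orientation'];R=cv2.Rodrigues(np.array(r))[0];print(o['ee_pos'],np.rad2deg(np.arctan2(R[1,1],R[0,1])),o['t'],o['ft_force'])
w=grab('wrist','wrist6.png');s=grab('side')
c=s['color'][170:290,290:410]
cv2.imwrite('pics/side6c.png',cv2.resize(c,(600,600),interpolation=cv2.INTER_CUBIC))
```

```text
[515.95872467 142.23683059 159.19988984] -11.547717857638782 10.85 [-0.28886122 -0.62096453 -2.46417517]
```

View pics/wrist6.png

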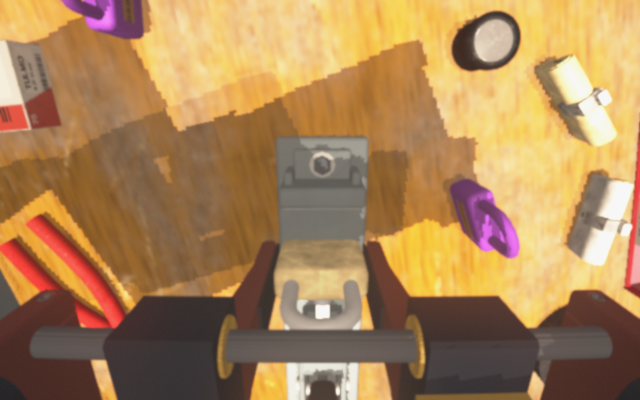

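View pics/side6c.png

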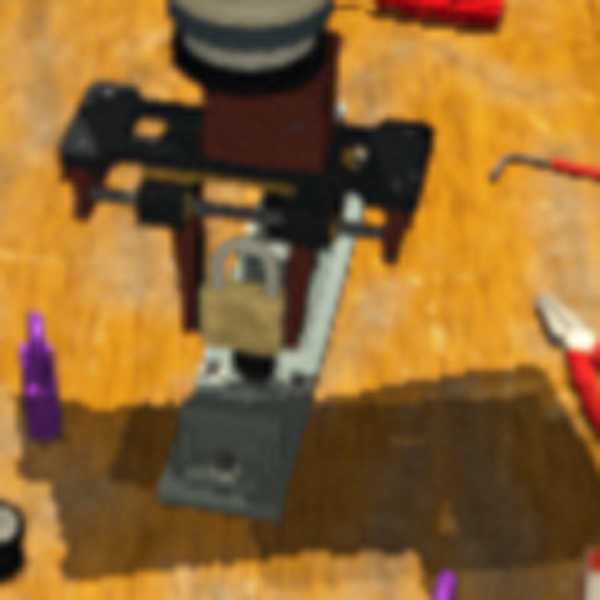

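Run:
```python
from lock import *
w=load('wrist');L=local(cloud(w));Z=L[...,2]
m=np.zeros(Z.shape,bool);m[235:330,265:380]=1
k=m&(Z>62)&(abs(L[...,1])<30)&(L[...,0]>95)&(L[...,0]<145);print('lock',k.sum(),np.percentile(L[k],[1,5,50,95,99],axis=0).round(1))
k=(Z>39)&(Z<48)&(abs(L[...,1])<35)&(L[...,0]>120)&(L[...,0]<175);print('stop',k.sum(),np.percentile(L[k],[1,5,50,95,99],axis=0).round(1))
k=m&(Z>98)&(Z<112)&(L[...,0]>95)&(L[...,0]<140)&(abs(L[...,1])<30);P=L[k][:,:2].astype(np.float32);print(len(P),cv2.minAreaRect(P))
```

```text
lock 8865 [[108.5 -27.3  73. ]
 [111.4 -23.5  79. ]
 [121.6  -1.  105.3]
 [127.6  22.4 135.3]
 [128.2  25.7 137.6]]
stop 1947 [[132.8 -27.9  39.3]
 [134.7 -25.5  40.6]
 [141.6  -1.2  43.4]
 [147.4  23.4  44.6]
 [147.8  25.9  45. ]]
3704 ((117.53673553466797, -0.9186668395996094), (54.92778015136719, 22.348318099975586), 89.73509979248047)
```

Emit:
send_rows --pt "-0.002 0 0.012 0.003 -0.3" --pt "0 0 0.015 0 -0.3" --pt "0 0 0.015 0 -0.3" --pt "0 0 0.011 0 -0.3" --pt "0 0 0.003 0 -0.3"

```text
t: 11.45
ee_pos: [514.7, 139.6, 101.3]
orientation: [-2.434, -1.985, 0.004]
ft_force: [-0.1, 0.9, -1.3]
width: 44.4
```

Emit:
send_rows --pt "0 0 0.001 0 -0.3" --pt "0 0 0.001 0 -0.3" --pt "0 0 0 0 -0.3"

```text
t: 11.75
ee_pos: [515.9, 140.0, 101.5]
orientation: [2.434, 1.986, 0.001]
ft_force: [-0.0, 0.1, -2.1]
width: 45.1
```

Emit:
send_rows --pt "0 0 0.001 0 -0.3" --pt "0 0 0 0 -0.3"

```text
t: 11.95
ee_pos: [515.7, 139.9, 100.4]
orientation: [2.434, 1.986, 0.001]
ft_force: [-0.3, 0.6, -2.1]
width: 44.6
```

Emit:
send_rows --pt "0 0 0.001 0 -0.3" --pt "0 0 0 0 -0.3"

```text
t: 12.15
ee_pos: [515.7, 139.9, 99.6]
orientation: [2.434, 1.986, 0.001]
ft_force: [-1.2, 0.0, 3.7]
width: 45.1
```

Emit:
send_rows --pt "0 0 0 0 0.1" --pt "0 0 0 0 0.3" --pt "0 0 0 0 0.6" --pt "0 0 0 0 1" --pt "0 0 0 0 1"

```text
t: 12.65
ee_pos: [515.5, 139.9, 99.1]
orientation: [-2.434, -1.986, 0.0]
ft_force: [0.5, 0.2, 0.4]
width: 76.8
```

Emit:
send_rows --pt "0 0 0 0 1" --pt "0 0 0 0 1" --pt "0 0 0 0 1"

```text
t: 12.95
ee_pos: [515.5, 139.9, 99.1]
orientation: [-2.434, -1.986, 0.0]
ft_force: [0.7, 0.3, -0.3]
width: 88.1
```

Run:
```python
from lock import *
w=grab('wrist','wrist7.png')
L=local(cloud(w));Z=L[...,2]
k=(Z>38)&(Z<50)&(abs(L[...,1])<24)&(L[...,0]>95)&(L[...,0]<128.5);P=L[k][:,:2].astype(np.float32);print(len(P),cv2.minAreaRect(P),np.median(Z[k]))
k=(Z>58)&(Z<90)&(abs(L[...,1])<24)&(L[...,0]>95)&(L[...,0]<128);P=L[k][:,:2].astype(np.float32);print(len(P),cv2.minAreaRect(P),np.percentile(Z[k],[50,95]))
```

```text
3065 ((115.03337860107422, -0.5376243591308594), (17.771100997924805, 45.168060302734375), 0.23935693502426147) 45.412580321339505
1680 ((115.14717864990234, -0.44777679443359375), (35.56650161743164, 6.799905776977539), 89.99562072753906) [72.53122987 77.92792685]
```

View pics/wrist7.png

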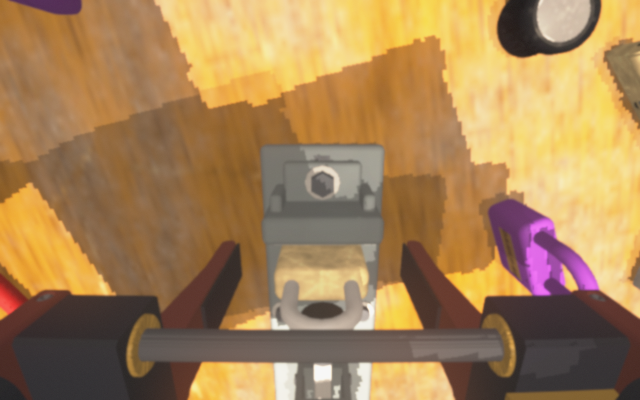

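Emit:
send_rows --pt "0 0 -0.01 0 1" --pt "0 0 -0.02 0 1" --pt "0 0 -0.03 0 1" --pt "0 0 -0.03 0 1" --pt "0 0 -0.025 0 1"

```text
t: 13.5
ee_pos: [515.7, 139.9, 216.4]
orientation: [2.434, 1.986, 0.002]
ft_force: [0.1, -0.1, -0.1]
width: 87.8
```

Emit:
send_rows --pt "-0.02 0 0 0 1" --pt "-0.03 0 0 0 1" --pt "-0.03 0 0 0 1" --pt "-0.026 0 0 0 1" --pt "-0.01 0 0 0 1"

```text
t: 14.0
ee_pos: [491.7, 24.7, 214.8]
orientation: [2.436, 1.984, 0.0]
ft_force: [0.7, -0.1, 0.6]
width: 87.8
```

Emit:
send_rows --pt "0 0 0 -0.143 1" --pt "0 0 0 -0.143 1" --pt "0 0 0 -0.143 1" --pt "0 0 0 -0.143 1" --pt "0 0 0 -0.143 1"

```text
t: 14.5
ee_pos: [492.5, 26.7, 214.6]
orientation: [1.577, 2.717, 0.001]
ft_force: [0.4, 0.6, 1.0]
width: 88.0
```

Emit:
send_rows --pt "0 0 0 -0.143 1" --pt "0 0 0 -0.143 1" --pt "0 0 0 -0.143 1" --pt "0 0 0 -0.143 1" --pt "0 0 0 -0.143 1"

```text
t: 15.0
ee_pos: [492.6, 26.8, 214.6]
orientation: [0.526, 3.097, 0.0]
ft_force: [0.4, -0.2, 0.3]
width: 87.6
```

Emit:
send_rows --pt "0 0 0 -0.141 1" --pt "0 0 0 0 1" --pt "0 0 0 0 1"

```text
t: 15.3
ee_pos: [492.5, 26.6, 214.5]
orientation: [0.322, 3.125, 0.0]
ft_force: [0.5, 0.5, 0.1]
width: 88.0
```

```bash
cat >> cloud.py <<'E'
def st():
    o=telemetry.get_obs();R=cv2.Rodrigues(np.array(o['orientation']))[0]
    p=o['ee_pos'];d=np.array(p[:2])-O
    print('local',round(d@a,2),round(d@n,2),round(p[2],2),'yaw-clamp',round(np.rad2deg(np.arctan2(R[1,1],R[0,1]))-78.64,2),'F',np.round([o['ft_force'][0]*a[0]+o['ft_force'][1]*a[1],o['ft_force'][0]*n[0]+o['ft_force'][1]*n[1],o['ft_force'][2]],1),'w',round(o['width'],1),'t',o['t'])
E
python3 - <<'E'
from cloud import *
st();w=grab('wrist','wrist8.png')
L=local(cloud(w));Z=L[...,2]
for x0,x1,nm in((-45,-3,'handle'),(0,45,'trigger')):
    k=(Z>85)&(Z<125)&(abs(L[...,1])<20)&(L[...,0]>x0)&(L[...,0]<x1);print(nm,k.sum(),np.percentile(L[k],[0,2,50,98,100],axis=0).round(1))
E
```

```text
local -0.81 0.49 214.46 yaw-clamp -0.41 F [ 0.6 -0.3  0.1] w 88.0 t 15.3
handle 1268 [[-30.6 -12.3  85.3]
 [-30.  -10.7  87.8]
 [-21.3   4.9 111.9]
 [-14.   10.6 116.3]
 [-13.9  10.8 117.6]]
trigger 840 [[ 12.5  -9.2  85. ]
 [ 13.1  -7.3  85.7]
 [ 18.9   4.  111.1]
 [ 26.3   8.6 115.3]
 [ 27.4   9.  116.2]]
```

View pics/wrist8.png

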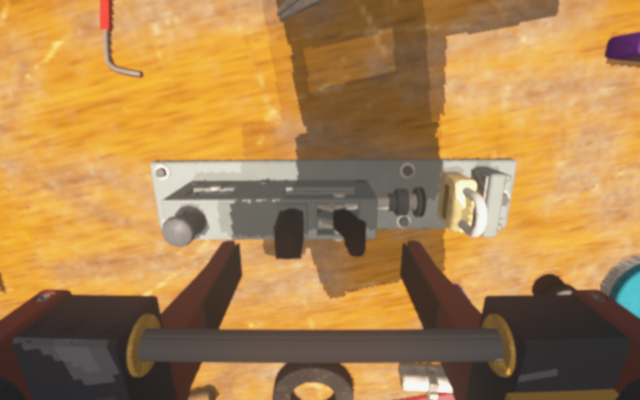

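Emit:
send_rows --pt "-0.0005 0 0.012 -0.007 1" --pt "0 0 0.015 0 1" --pt "0 0 0.015 0 1" --pt "0 0 0.01 0 1" --pt "0 0 0.005 0 1"

```text
t: 15.85
ee_pos: [492.2, 26.1, 155.8]
orientation: [-0.306, -3.125, 0.0]
ft_force: [0.2, 0.3, -0.6]
width: 87.7
```

Emit:
send_rows --pt "0 0 0 0 0.5" --pt "0 0 0 0 0.4" --pt "0 0 0 0 0.35" --pt "0 0 0 0 0.35"

```text
t: 16.25
ee_pos: [493.1, 26.1, 157.7]
orientation: [0.306, 3.126, 0.0]
ft_force: [0.3, -1.2, -0.1]
width: 60.8
```

```bash
python3 -c "
from cloud import *
st()"
```

```text
local -1.14 -0.2 157.71 yaw-clamp 0.19 F [-1.1 -0.5 -0.1] w 60.8 t 16.25
```

Emit:
send_rows --pt "0 -0.0015 0 0 0.25" --pt "0 -0.0022 0 0 0.15" --pt "0 -0.0022 0 0 0.05" --pt "0 -0.0018 0 0 -0.03" --pt "0 0 0 0 -0.03"

```text
t: 16.75
ee_pos: [492.5, 20.1, 158.9]
orientation: [0.309, 3.123, 0.006]
ft_force: [-1.3, 13.3, 16.0]
width: 44.9
```

Emit:
send_rows --pt "0 0 0 0 -0.03" --pt "0 0 0 0 -0.03"

```text
t: 16.95
ee_pos: [492.4, 20.1, 158.9]
orientation: [0.308, 3.123, 0.005]
ft_force: [-2.3, 13.4, 17.2]
width: 44.9
```

```bash
cat > pad.py <<'E'
from cloud import *
def look(tag):
    st()
    w=grab('wrist');L=local(cloud(w));Z=L[...,2]
    k=(abs(L[...,1])<12)&(L[...,0]>60)&(L[...,0]<130)&(Z>28)&(Z<43)
    P=L[k];
    b=w['color'][k].astype(int);dark=b.max(1)<90
    Q=P[P[:,2]<38];print('pad zone x pct',np.percentile(P[:,0],[2,50,98]).round(1) if len(P) else None)
    k=(Z>56)&(Z<90)&(abs(L[...,1])<24)&(L[...,0]>90)&(L[...,0]<140);P=L[k]
    print('shackle x mean',P[:,0].mean().round(1),'y',P[:,1].mean().round(1), cv2.minAreaRect(P[:,:2].astype(np.float32)))
    k=(abs(L[...,1])<28)&(L[...,0]>125)&(L[...,0]<165)&(Z>41)&(Z<48);print('stop top x',np.percentile(L[k][:,0],[1,5,95]).round(1))
    cv2.imwrite('pics/%s.png'%tag,w['color'])
E
python3 -c "
from pad import *
look('wrist9')"
```

```text
local -7.14 -0.76 158.89 yaw-clamp 0.08 F [12.6  4.9 17.2] w 44.9 t 16.95
pad zone x pct [ 61.8  87.1 105.3]
shackle x mean 112.2 y 2.4 ((113.35555267333984, 0.2678508758544922), (34.83426284790039, 7.678778648376465), 89.53038024902344)
stop top x [133.1 133.7 145.7]
```

View pics/wrist9.png

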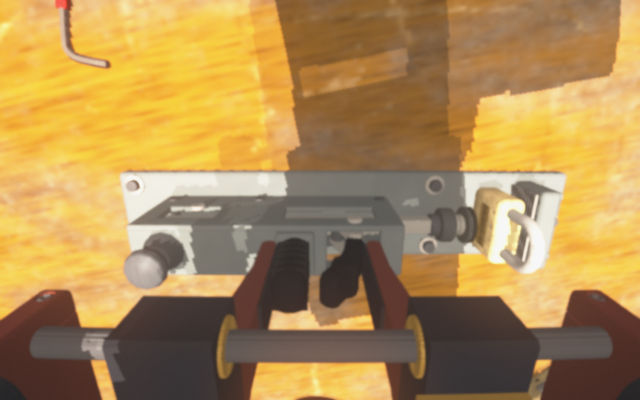

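Emit:
send_rows --pt "0 0.0008 -0.0012 0 -0.05" --pt "0 0 0 0 -0.06" --pt "0 0 0 0 -0.06"

```text
t: 17.3
ee_pos: [492.4, 20.3, 159.2]
orientation: [0.308, 3.124, 0.003]
ft_force: [0.1, 8.7, 5.9]
width: 45.1
```

```bash
python3 -c "
from pad import *
st()"
```

```text
local -7.02 -0.69 159.24 yaw-clamp 0.11 F [8.5 1.6 5.9] w 45.1 t 17.3
```

Run:
```python
from pad import *
look('wrist10')
w=load('wrist')
cv2.imwrite('pics/w10a.png',cv2.resize(w['color'][165:325,230:400],(680,640)[:2],interpolation=cv2.INTER_CUBIC)[:600])
cv2.imwrite('pics/w10b.png',cv2.resize(w['color'][165:285,390:580],None,fx=4,fy=4,interpolation=cv2.INTER_CUBIC))
X=local(cloud(w))
for u in range(430,490,4): print(u,X[222,u].round(1))
```

```text
local -7.02 -0.69 159.24 yaw-clamp 0.11 F [8.5 1.6 5.9] w 45.1 t 17.3
pad zone x pct [ 61.7  87.  105.4]
shackle x mean 112.1 y 2.4 ((113.19283294677734, 0.3471107482910156), (7.416697025299072, 35.07299041748047), 0.264110803604126)
stop top x [133.  133.7 145.9]
430 [67.   2.6 32.7]
434 [69.3  3.1 33.9]
438 [71.5  3.6 35.2]
442 [73.9  3.9 36. ]
446 [75.7  4.8 38.2]
450 [78.5  4.7 37.9]
454 [81.   4.9 38.5]
458 [86.   2.9 33.4]
462 [88.1  3.4 34.8]
466 [90.7  3.5 35. ]
470 [91.4  5.1 39.2]
474 [94.2  5.1 39. ]
478 [104.4  -0.5  24.6]
482 [104.6   1.5  29.8]
486 [104.9   3.3  34.4]
```

View pics/w10a.png

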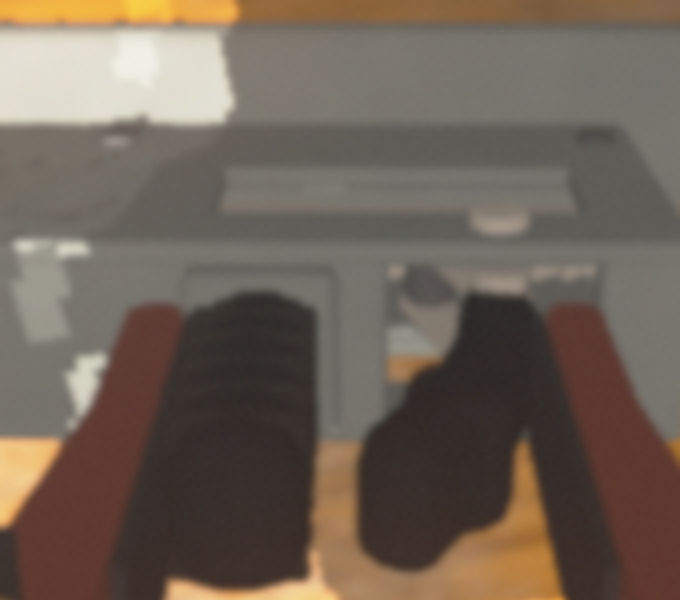

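View pics/w10b.png

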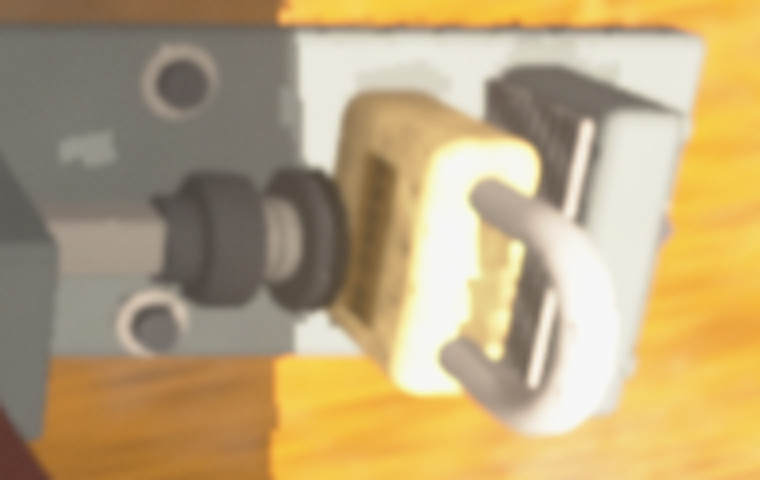

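Emit:
send_rows --pt "0 0.0025 0 0 0.05" --pt "0 0.0025 0 0 0.15" --pt "0 0.002 -0.001 0 0.3" --pt "0 0 -0.002 0 0.4" --pt "0 0 0 0 0.4"

```text
t: 17.85
ee_pos: [492.7, 26.2, 161.6]
orientation: [-0.305, -3.127, 0.0]
ft_force: [0.2, 0.1, -0.2]
width: 60.9
```

Emit:
send_rows --pt "0 0 0 0 0.4" --pt "0 0 0 0 0.4"

```text
t: 18.05
ee_pos: [492.7, 26.2, 161.3]
orientation: [-0.305, -3.126, 0.0]
ft_force: [-0.5, -0.3, -0.2]
width: 61.3
```

```bash
cat >> pad.py <<'E'
def padx():
    # dark disc front edge along the line y~5,z~39 : print profile
    w=load('wrist');L=local(cloud(w));Z=L[...,2]
    k=(abs(L[...,1])<13)&(L[...,0]>70)&(L[...,0]<140)&(Z>36.5)&(Z<42)&(w['color'].max(2)<110)
    print('padtop dark',k.sum(),np.percentile(L[k][:,0],[50,90,97,100]).round(1))
    k=(abs(L[...,1])<22)&(L[...,0]>90)&(L[...,0]<125)&(Z>15)&(Z<40)&(w['color'].max(2)>110);print('lock rear',np.percentile(L[k][:,0],[5,30,50]).round(1))
E
python3 - <<'E'
from pad import *
padx()
look('wrist11');padx()
w=load('wrist')
cv2.imwrite('pics/w11b.png',cv2.resize(w['color'][165:285,250:580],(800,290),interpolation=cv2.INTER_CUBIC))
E
```

```text
padtop dark 542 [81.7 94.6 95.6 96.4]
lock rear [ 96.2 104.8 105.1]
local -1.14 0.22 161.33 yaw-clamp 0.21 F [-0.4  0.5 -0.2] w 61.3 t 18.05
pad zone x pct [ 61.6  84.2 105.6]
shackle x mean 112.3 y 2.4 ((113.5616226196289, -0.05406761169433594), (8.247573852539062, 35.36752700805664), 0.043157320469617844)
stop top x [133.1 134.  145.7]
padtop dark 517 [78.4 91.  92.  92.8]
lock rear [104.4 104.9 105.1]
```

View pics/w11b.png

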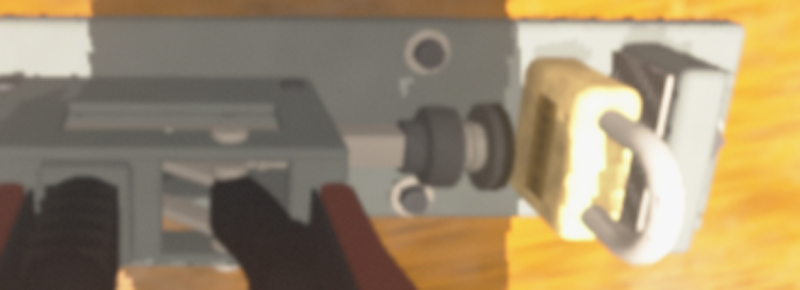

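Emit:
send_rows --pt "0 -0.0015 0 0 0.25" --pt "0 -0.002 0 0 0.15" --pt "0 -0.002 -0.0005 0 0.05" --pt "0 -0.0015 -0.0005 0 -0.05" --pt "0 0 0 0 -0.08"

```text
t: 18.6
ee_pos: [492.0, 19.9, 162.9]
orientation: [0.308, 3.125, 0.003]
ft_force: [-0.7, 4.9, 4.9]
width: 44.0
```

Emit:
send_rows --pt "0 0 0 0 -0.08" --pt "0 0 0 0 -0.08"

```text
t: 18.8
ee_pos: [492.0, 19.9, 162.9]
orientation: [0.307, 3.125, 0.002]
ft_force: [-0.4, 4.4, 3.7]
width: 44.0
```

```bash
python3 -c "
from pad import *
look('wrist12');padx()"
```

```text
local -7.47 -0.36 162.87 yaw-clamp 0.12 F [4.2 1.2 3.7] w 44.0 t 18.8
pad zone x pct [ 61.6  88.6 106.8]
shackle x mean 113.8 y 2.4 ((115.22372436523438, 0.3267784118652344), (34.865787506103516, 8.447223663330078), 89.1982421875)
stop top x [133.1 133.6 145.8]
padtop dark 325 [ 87.9 100.7 104.8 105.7]
lock rear [ 95.9 102.1 106.5]
```

Emit:
send_rows --pt "0 0.0025 0 0 0.05" --pt "0 0.0025 0.0005 0 0.15" --pt "0 0.002 0.0005 0 0.3" --pt "0 0 0 0 0.4" --pt "0 0 0 0 0.4"

```text
t: 19.35
ee_pos: [492.6, 26.2, 161.2]
orientation: [-0.305, -3.126, 0.0]
ft_force: [-0.2, 1.7, -0.0]
width: 61.4
```

Emit:
send_rows --pt "0 0 0 0 0.4" --pt "0 0 0 0 0.4"

```text
t: 19.55
ee_pos: [492.7, 26.2, 161.2]
orientation: [-0.305, -3.126, 0.0]
ft_force: [0.2, -0.8, -0.4]
width: 61.8
```

```bash
python3 -c "
from pad import *
look('wrist13');padx()"
```

```text
local -1.13 0.21 161.24 yaw-clamp 0.21 F [-0.8 -0.4 -0.4] w 61.8 t 19.55
pad zone x pct [ 61.9  87.8 107.2]
shackle x mean 113.8 y 2.5 ((115.03132629394531, -0.022932052612304688), (7.6026129722595215, 35.212440490722656), 0.38846853375434875)
stop top x [133.1 133.7 145.9]
padtop dark 516 [ 87.9 101.5 102.4 103.2]
lock rear [ 93.3 106.3 106.8]
```

Emit:
send_rows --pt "0 -0.0015 0 0 0.25" --pt "0 -0.002 0 0 0.15" --pt "0 -0.0015 -0.0005 0 0.08" --pt "0 -0.001 0 0 0.03" --pt "0 0 0 0 0.03"

```text
t: 20.1
ee_pos: [492.2, 20.7, 162.7]
orientation: [0.307, 3.125, 0.002]
ft_force: [-2.2, 5.0, 9.5]
width: 46.0
```

```bash
python3 -c "
from pad import *
look('wrist14');padx()"
```

```text
local -6.61 -0.37 162.67 yaw-clamp 0.13 F [4.5 3.2 9.5] w 46.0 t 20.1
pad zone x pct [ 62.   93.4 112.9]
shackle x mean 119.8 y 2.3 ((120.49246978759766, 0.5305747985839844), (35.0076904296875, 7.889064788818359), 87.5754165649414)
stop top x [125.2 125.9 144.9]
padtop dark 181 [ 91.5 106.9 110.9 111.5]
lock rear [ 95.4 106.7 111.9]
```

Emit:
send_rows --pt "0 -0.0005 0 0 -0.01" --pt "0 -0.0005 -0.0005 0 -0.05" --pt "0 0 0 0 -0.08" --pt "0 0 0 0 -0.08"

```text
t: 20.55
ee_pos: [492.0, 19.7, 163.2]
orientation: [0.307, 3.125, 0.002]
ft_force: [-1.6, 3.3, 8.8]
width: 43.8
```

```bash
python3 -c "
from pad import *
look('wrist15');padx()"
```

```text
local -7.67 -0.38 163.16 yaw-clamp 0.12 F [2.9 2.3 8.8] w 43.8 t 20.55
pad zone x pct [ 61.8  95.5 114.8]
shackle x mean 121.5 y 2.2 ((122.06910705566406, 0.3163776397705078), (34.85258865356445, 7.704850673675537), 87.84064483642578)
stop top x [125.2 126.1 144.5]
padtop dark 89 [107.8 112.6 113.  113.5]
lock rear [ 95.7 107.1 112. ]
```

View pics/wrist15.png

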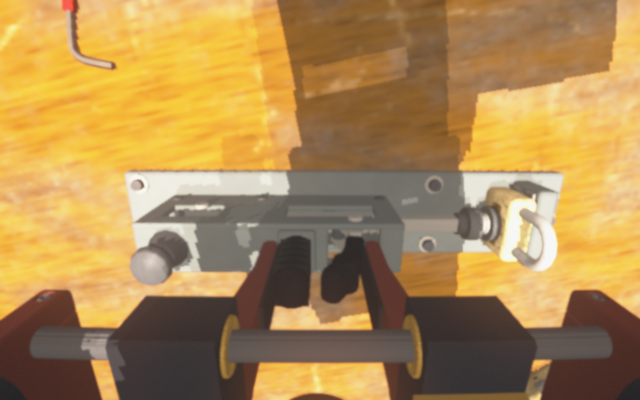

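Emit:
send_rows --pt "0 0.0025 0 0 0.05" --pt "0 0.0025 0.0005 0 0.15" --pt "0 0.002 0.0005 0 0.3" --pt "0 0 0 0 0.4" --pt "0 0 0 0 0.4"

```text
t: 21.1
ee_pos: [492.6, 26.2, 161.2]
orientation: [-0.305, -3.126, 0.0]
ft_force: [0.4, 0.4, -0.3]
width: 61.0
```

Emit:
send_rows --pt "0 0 0 0 0.4" --pt "0 0 0 0 0.4"

```text
t: 21.3
ee_pos: [492.7, 26.2, 161.3]
orientation: [-0.305, -3.126, 0.0]
ft_force: [-0.3, -0.4, 0.2]
width: 61.5
```

Run:
```python
from pad import *
look('wrist16');padx()
w=load('wrist');cv2.imwrite('pics/w16b.png',cv2.resize(w['color'][165:285,390:580],None,fx=4,fy=4,interpolation=cv2.INTER_CUBIC))
```

```text
local -1.16 0.22 161.26 yaw-clamp 0.2 F [-0.4  0.2  0.2] w 61.5 t 21.3
pad zone x pct [ 62.   94.2 114.6]
shackle x mean 121.5 y 2.3 ((122.964599609375, 0.3409461975097656), (8.987696647644043, 35.46196746826172), 2.249837636947632)
stop top x [125.3 126.  144.8]
padtop dark 321 [ 94.2 107.1 111.1 111.8]
lock rear [ 99.4 108.3 114. ]
```

View pics/w16b.png

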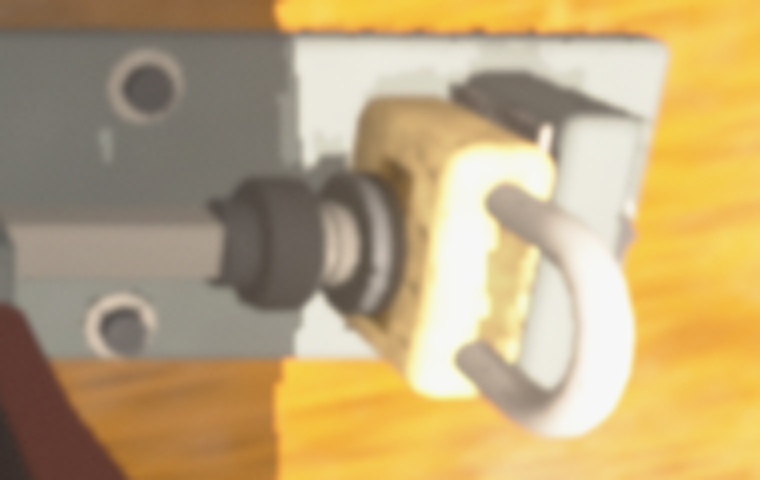

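Emit:
send_rows --pt "0 -0.001 0 0 0.3" --pt "0 -0.001 0 0 0.25" --pt "0 -0.001 0 0 0.2" --pt "0 0 0 0 0.2" --pt "0 0 0 0 0.2"

```text
t: 21.85
ee_pos: [492.8, 24.1, 162.0]
orientation: [0.306, 3.125, 0.003]
ft_force: [-0.4, 7.6, 6.1]
width: 52.7
```

```bash
python3 -c "
from pad import *
look('wrist17');padx()
w=load('wrist');cv2.imwrite('pics/w17b.png',cv2.resize(w['color'][165:285,390:580],None,fx=4,fy=4,interpolation=cv2.INTER_CUBIC))"
```

```text
local -3.18 -0.32 162.0 yaw-clamp 0.16 F [7.4 1.9 6.1] w 52.7 t 21.85
pad zone x pct [ 61.9  94.6 114.6]
shackle x mean 121.5 y 2.3 ((122.65364074707031, 0.21259689331054688), (7.953307151794434, 34.96635437011719), 0.2041860818862915)
stop top x [125.2 126.  144.9]
padtop dark 203 [ 93.8  96.9 112.  112.8]
lock rear [ 98.  108.6 113.6]
```

View pics/w17b.png

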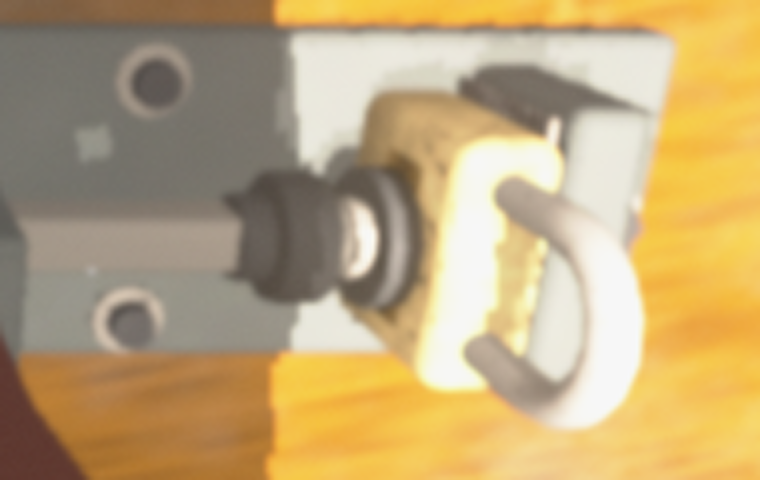

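Emit:
send_rows --pt "0 -0.0005 0 0 0.16" --pt "0 -0.0005 -0.0005 0 0.14" --pt "0 0 0 0 0.14" --pt "0 0 0 0 0.14"

```text
t: 22.3
ee_pos: [492.6, 23.0, 162.4]
orientation: [0.306, 3.125, 0.002]
ft_force: [1.0, 7.0, 3.0]
width: 50.1
```

```bash
cat > prof.py <<'E'
from pad import *
def prof(im,col=None):
    L=local(cloud(im));Z=L[...,2]
    k=(abs(L[...,1])<12)&(Z>30)&(Z<43)&(L[...,0]>65)&(L[...,0]<125)
    P=L[k]
    for x in np.arange(80,122,1.0):
        q=P[(P[:,0]>=x)&(P[:,0]<x+1)]
        if len(q): print(int(x),round(float(q[:,2].max()),1),end=' | ')
    print()
E
python3 -c "
from prof import *
prof(load('wrist'))
look('wrist18');padx();prof(load('wrist'))
w=load('wrist');cv2.imwrite('pics/w18b.png',cv2.resize(w['color'][165:285,390:580],None,fx=4,fy=4,interpolation=cv2.INTER_CUBIC))"
```

```text
80 34.2 | 81 33.9 | 82 33.8 | 83 34.0 | 84 34.8 | 85 36.4 | 86 36.3 | 87 36.1 | 88 36.1 | 89 36.5 | 90 38.1 | 91 40.5 | 92 40.3 | 93 40.3 | 94 40.6 | 95 40.7 | 96 40.1 | 97 40.6 | 98 40.2 | 99 40.6 | 100 40.0 | 101 37.8 | 102 35.7 | 103 35.3 | 104 35.8 | 105 36.0 | 106 35.4 | 107 36.3 | 108 41.4 | 109 41.6 | 110 40.9 | 111 41.6 | 112 41.6 | 113 42.8 | 114 43.0 | 115 42.5 | 
local -4.35 -0.35 162.37 yaw-clamp 0.16 F [7.  0.4 3. ] w 50.1 t 22.3
pad zone x pct [ 61.9  95.3 114.6]
shackle x mean 121.5 y 2.3 ((122.96147918701172, 0.13043212890625), (8.143969535827637, 35.03034591674805), 0.4893229007720947)
stop top x [125.3 126.  145. ]
padtop dark 142 [ 94.6 112.3 112.7 113.5]
lock rear [ 97.6 108.3 113.4]
80 33.5 | 81 33.8 | 82 34.1 | 83 34.1 | 84 34.2 | 85 34.6 | 86 36.2 | 87 36.1 | 88 36.3 | 89 36.2 | 90 36.5 | 91 36.3 | 92 39.9 | 93 40.6 | 94 40.1 | 95 40.4 | 96 40.2 | 97 40.6 | 98 39.7 | 99 40.8 | 100 40.1 | 101 39.9 | 102 40.0 | 103 37.9 | 104 36.1 | 105 34.9 | 106 35.2 | 107 41.1 | 108 41.3 | 109 41.8 | 110 41.0 | 111 41.3 | 112 41.3 | 113 43.0 | 114 42.9 | 115 43.0 |
```

View pics/w18b.png

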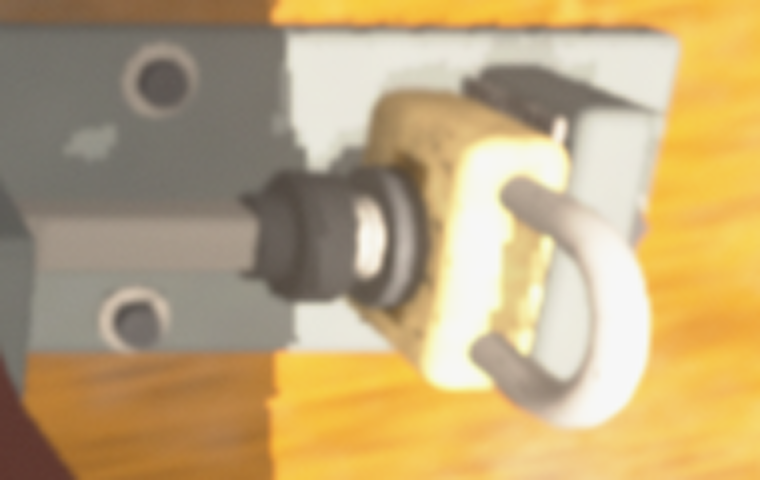

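Emit:
send_rows --pt "0 0 0 0 0.13" --pt "0 0 0 0 0.13" --pt "0 0 0 0 0.13" --pt "0 0 0 0 0.13" --pt "0 0 0 0 0.13"

```text
t: 22.85
ee_pos: [492.6, 22.8, 162.4]
orientation: [0.307, 3.125, 0.002]
ft_force: [0.1, 4.8, 3.7]
width: 49.9
```

```bash
python3 -c "
from prof import *
look('wrist19');padx();prof(load('wrist'))
s=grab('side');c=s['color'][170:290,290:410]
cv2.imwrite('pics/side19.png',cv2.resize(c,(600,600),interpolation=cv2.INTER_CUBIC))
s=grab('scene');c=s['color'][200:275,240:380]
cv2.imwrite('pics/scene19.png',cv2.resize(c,None,fx=5.5,fy=5.5,interpolation=cv2.INTER_CUBIC))
"
```

```text
local -4.5 -0.35 162.36 yaw-clamp 0.15 F [4.7 0.8 3.7] w 49.9 t 22.85
pad zone x pct [ 61.7  95.6 114.7]
shackle x mean 121.5 y 2.4 ((122.26863861083984, 0.3999004364013672), (34.77370071411133, 7.917963981628418), 89.72572326660156)
stop top x [125.2 126.2 144.9]
padtop dark 135 [ 95.1 112.3 112.7 113.1]
lock rear [ 97.8 108.5 113.4]
80 33.6 | 81 35.2 | 82 33.7 | 83 33.6 | 84 34.1 | 85 34.3 | 86 36.0 | 87 36.5 | 88 36.8 | 89 36.2 | 90 36.5 | 91 37.0 | 92 39.6 | 93 40.2 | 94 40.4 | 95 40.5 | 96 40.4 | 97 40.3 | 98 41.1 | 99 40.3 | 100 40.4 | 101 40.3 | 102 40.2 | 103 39.3 | 105 35.4 | 106 35.1 | 107 41.4 | 108 41.6 | 109 41.3 | 110 41.2 | 111 42.3 | 112 41.3 | 113 42.9 | 114 43.0 | 115 43.0 |
```

View pics/side19.png

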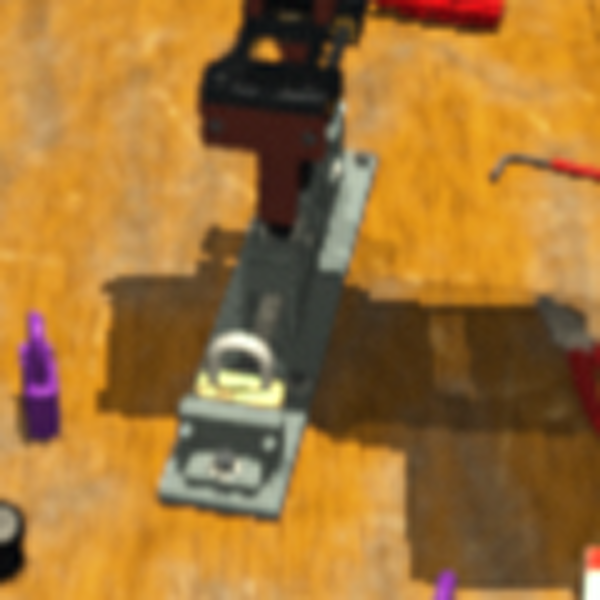

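View pics/scene19.png

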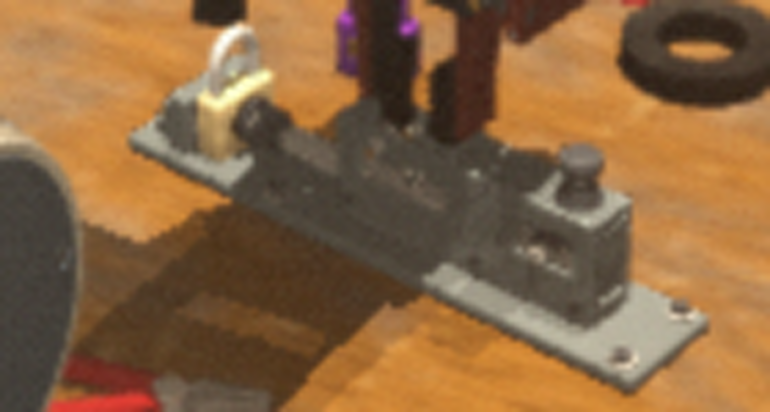

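```bash
python3 -c "
from cloud import *
st();print(ctrl.close_job());st()"
```

```text
local -4.5 -0.34 162.34 yaw-clamp 0.15 F [4.5 0.9 4.4] w 50.0 t 23.0
the job is handed in; nothing more can be done
None
the job is handed in; nothing more can be done
```

The job is handed in at 23.0 s, with the gripper still holding the trigger squeezed. It reported no verdict, so what follows is my own reading of the scene.

**What I did:**
- I pressed the plunger to its stop with the closed fingers, at about 15 N on the wrist, and the jaw sprung back to about 85 mm.
- I then stood the brass padlock on the bed and let go. It stood about 17 mm before the stop face, 0.5 mm off centre and 0.2° off square.
- Three full trigger strokes followed. The third drove the padlock back to the tail stop.
- A fourth, partial squeeze to 50 mm over handle and trigger is the one being held.

**Last checks:**
- The padlock looks flush against the stop and upright in the side and scene pictures.
- The plunger is up, and the fingers are well clear of the padlock.
- The pad is pressed in about 3 mm, roughly 9 N, and it held steady over half a second.
- The trigger is at about 0.25 rad.

**Uncertain or off:**
- **Pad force:** I worked it out from depth images, good to about 1 mm, so it could be 6 to 12 N. It was not measured directly.
- **Padlock angle:** the depth fit showed it up to about 2.4° out of square during and just after the third stroke. With the final squeeze on, it read under 0.5°.
- **First stroke:** it stalled at 45 mm instead of 42 mm, because the fingertips bore low on the trigger. It still gained a tooth, and I raised the grip 3 mm for the later strokes.

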